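# Darken the meeting room for the slide show

## Task

Darken the meeting room for the slide show with the loose controls on the desk: push the green end of the black rocker fully down to switch them on, then press the white key fully down so that it stays down (lamps off), and last press the blue key fully down and keep it down, because the blinds run only while it is held: finish while still holding it. Work only by pressing with the fingertips: do not pick up, tip or push away the switch box or any of the key pads, leave the yellow key unpressed, and do not disturb the other things on the desk.

Things in the scene. Friction and masses are not known exactly. Their poses are not given: they have to be found in the camera images.
- switch_box: Grey box 104 x 60 x 30 mm, loose on the table on rubber feet, 0.6 kg, with a black rocker along its length. Origin: centre of its underside, z up, x along its length towards the rocker's green end.
- rocker_green_end (a point): Point on the upper face of the rocker at its green end, in the middle of the green patch: 28 mm from the pivot along the rocker, which is 80 x 36 x 10 mm, its hinge across the box's middle 46 mm above the table. Off, this point is about 58 mm above the table; fully on, about 44 mm. Press here straight down.
- rocker (a joint): Rocker angle in rad: 0 = off, green end raised 0.24 rad above level; 0.48 = fully on, green end 0.24 rad below level, at its stop. Stays where it is left; takes about 3.5 N at the green patch.
- lamp_pad: Round grey desk pad, 96 mm across, loose on the table on rubber feet, 0.5 kg; housing 30 mm high (outer rim 24 mm). Origin: centre of its underside, z up. In its middle stands a round white key 36 mm across; key top 46 mm above the table at rest, travel 8 mm straight down. Lamp control.
- lamp_key_top (a point): Centre of the top face of the white key (moves with it).
- lamp_key (a joint): How far the white key is pressed, m: 0 = up, 0.008 = fully down at its stop. No spring: about 3 N pushes it down and it stays where it is left.
- blind_pad: Round grey desk pad, 96 mm across, loose on the table on rubber feet, 0.5 kg; housing 30 mm high (outer rim 24 mm). Origin: centre of its underside, z up. In its middle stands a round blue key 36 mm across; key top 46 mm above the table at rest, travel 8 mm straight down. Blind control.
- blind_key_top (a point): Centre of the top face of the blue key (moves with it).
- blind_key (a joint): How far the blue key is pressed, m: 0 = up, 0.008 = fully down at its stop. Spring key: starts to move at about 2 N, fully down at about 5 N, comes up when released.
- call_pad: Round grey desk pad, 96 mm across, loose on the table on rubber feet, 0.5 kg; housing 30 mm high (outer rim 24 mm). Origin: centre of its underside, z up. In its middle stands a round yellow key 36 mm across; key top 46 mm above the table at rest, travel 8 mm straight down. Calls the reception: not to be pressed.
- call_key_top (a point): Centre of the top face of the yellow key (moves with it).
- call_key (a joint): How far the yellow key is pressed, m: 0 = up, 0.008 = fully down; spring key like the blue one.
- mouse: White computer mouse, 105 x 60 x 29 mm, loose. Origin: centre of its underside, x along its length.
- phone: Black mobile phone lying flat, 146 x 72 x 9 mm, loose. Origin: centre of its underside, x along its length.
- mug: White ceramic mug, 80 mm across, 90 mm high, handle towards its +y, loose. Origin: centre of its underside.
- tumbler: Drinking glass, 68 mm across, 105 mm high, loose. Origin: centre of its underside.

How it is judged:
By the outcome, as a careful person would: the job done as asked, in the order asked, and still so for the second after the job is handed in, while the arm keeps its last pose, push and grip.
It also fails if it takes over 45 s, if anything falls off the work surface, if the arm or the gripper's body presses on something with over 40 N, if the wrist force passes 120 N, or if a joint passes its speed limit or range.

## Robot

A 6-joint arm with a two-finger parallel gripper is mounted at the origin on the work surface. World frame = base frame: x ahead of the robot, y to its left, z up, the work surface at z = 0. Lengths are in m, angles in degrees, forces in N, time in s.
With the tool pointing down it reaches from about 0.25 to 0.725 m from the base axis. Payload 9.7 kg.
Tool frame: the origin (TCP) lies midway between the tips of the shut fingers; the grasp point (between the pads) lies 19 mm behind it (bot.hold_point_z is the distance from the TCP to the grasp point, in m); z points along the fingers, y is the line along which they close (so a half turn about z gives the same grasp; the last joint's range is limited). The gripper opens to 85 mm and grips with 20 to 120 N. Pads are 22 mm wide; open, the fingers measure 114 mm over their backs; the gripper's body (76 mm by 85 mm) begins 54 mm behind the grasp point. The pads swing forward as they close: fully open they stand 13 mm farther back than shut.
Start: joints at [68.468, 4.979, 10.078, 95.1, 0, 90], TCP at [0.202, 0.512, 0.231] pointing down, gripper open.
Joint ranges: [-179.16, 179.16], [-48.56, 103.87], [-65.8, 70.77], [-126.05, 130.52], [-82.76, 87.17], [-180, 180]. Speed limits (degrees/s): [127.2, 127.2, 147.25, 180, 180, 180].

## Interface

Orientations are given as [roll, pitch, yaw] about the fixed x, y, z axes, in that order (R = Rz(yaw) Ry(pitch) Rx(roll)).
In Python, from workcell import bot gives the robot as it stands.
- The arm moves only by the tool play_rows, never from a script. Its argument "steps" is a list that holds one entry, the list of rows, each a list of 4 numbers: the shift along the tool's x, y, z in m, then the turn about the tool's z in rad. In form: [[[tx, ty, tz, yaw], ...]]. A call has exactly 5 rows; each row shifts and turns the commanded pose from where the row before left it, along the tool's axes as they then stand; what a row does not reach is not made up. A row lasts 1/12 s, in which the tool goes at most 41.7 mm and 7.16 degrees, less where a joint would pass 70% of its speed; a pose out of reach is approached as far as the arm can. A call is refused whole if a number of a shift passes 0.0417 or a number of a turn 0.125, either way. A call with a gripper value outside its range is refused whole. "gripper" is the finger opening in m, from 0 to 0.0854, set as the call begins (left out, the last holds). The fingers move at their own pace and stop on an object; "squeeze" is the grip in N (left out, the last holds). Time passes only in rows, so rows that do not move let the fingers close, or fill a call up. It gives the time, the measured TCP pose, the force, the opening and the grip force at its end, in the units of the state.
- bot.get_obs(): the state, without advancing time (a new reading comes with each control period).
- bot.camera(name): name is "scene" or "top" or "wrist"; returns a dict with "img" (480x640x3 uint8, blue, green, red), "vfov" (degrees; the focal length in pixels is half the picture's height over the tangent of half this angle, whatever the lens; pixels are square), "cx", "cy" (the principal point, pixels), "xyz" and "attitude" of the camera in the world. Camera axes: x right, y down, z forward; pixel columns grow to the right and rows downward; lengths in m; the calibration is good to about 2 mm. A picture is of the moment at which its call begins. There is no depth.
- bot.job_done(): hands the job in; it is judged then, once.
The state is a dict: "time": time; "q": joint angles; "qd": joint speeds; "joint_efforts": joint torques, N m; "ee_pos": TCP position; "tcp_rot": TCP orientation; "wrist_force": force on the tool from outside, world axes, zero at the start; "torque": the same for the moment, N m; "opening": finger opening in m; "grasp_force": force on a finger pad.
Only numpy, scipy, OpenCV 4.12 (cv2) and the standard library are available. Lean on these libraries where they do the work, as an engineer would, in place of code of your own. Each camera call takes 0.05 s, during which the arm holds its last target. There are 200 camera calls.

## Working session

There is one attempt and no reset: what is moved stays moved. The work goes in short steps, Python scripts to look and compute and a tool call to move; the robot and the scene stay as the last step left them, time stands still between calls to the robot, and variables do not carry over. Pictures are saved under pics/ and viewed, at most 10 in all, crops included, and the job is handed in when it is done.

Besides the shell and the picture viewer there is one more tool, called after "Emit:" as a command line: name --argument value ..., lists and objects as JSON in quotes. play_rows: Moves the arm, as the interface text tells. Its arguments: {"type":"object","properties":{"steps":{"type":"array","items":{"type":"array","items":{"type":"array","items":{"type":"number"}}}},"gripper":{"type":"number"},"squeeze":{"type":"number"}},"required":["steps"]}

```bash
mkdir -p pics; python3 - <<'E'
from workcell import bot
import cv2
o=bot.get_obs(); print(o)
for n in("top","scene"):
    c=bot.camera(n); cv2.imwrite(f"pics/{n}0.png",c["img"]); print(n,{k:v for k,v in c.items() if k!="img"})
E
```

```text
{'time': 0.0, 'q': array([6.84666820e+01, 5.01193772e+00, 1.00335294e+01, 9.50991760e+01,
       1.99537988e-03, 9.00007793e+01]), 'qd': array([-0.00732121, -0.0265147 , -0.04729691,  0.04069872,  0.05223173,
       -0.06273596]), 'joint_efforts': array([-1.64721663e-03, -5.20386779e+01,  4.64807832e+01,  1.63442502e-02,
       -9.31343016e-05,  1.87779887e-05]), 'ee_pos': array([0.20177915, 0.511401  , 0.23056675]), 'tcp_rot': array([-1.79922416e+02, -1.99432279e-03,  1.58465900e+02]), 'wrist_force': array([ 0.23041401, -0.84552287,  0.08676917]), 'torque': array([0.0003382 , 0.04802114, 0.01402774]), 'grasp_force': 0.0, 'opening': 0.08585708021417908}
top {'vfov': 55.340337552547325, 'cx': 313.64487233705324, 'cy': 232.65617319659563, 'xyz': array([ 0.4608687 , -0.03348298,  1.04508273]), 'attitude': array([-174.88248151,    0.40777167,  -90.67835096])}
scene {'vfov': 50.21146667643382, 'cx': 317.45627267398714, 'cy': 234.38507688651478, 'xyz': array([ 1.1442251 , -0.16285432,  0.60152347]), 'attitude': array([-1.30597727e+02, -7.69051922e-02,  7.45614200e+01])}
```

View pics/top0.png

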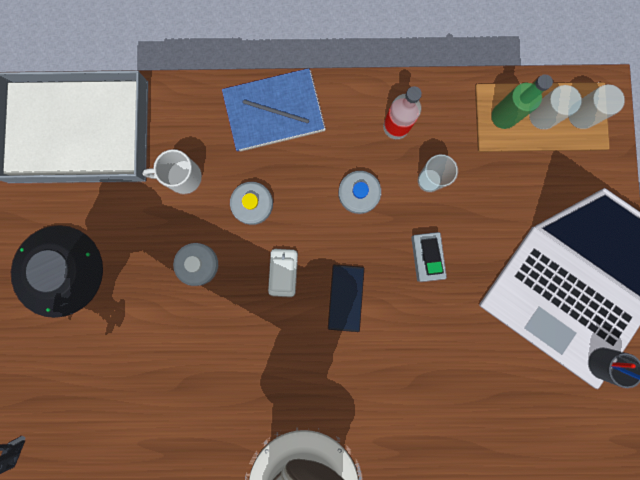

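View pics/scene0.png

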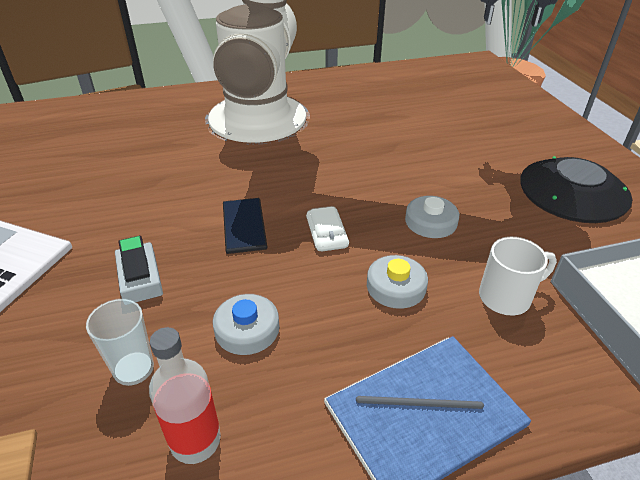

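The top view shows the green patch at (434,268), the white key at (192,264) in shadow, the blue key at (361,190) and the yellow key at (250,201). The mug is at (173,170), the tumbler at (438,172), the mouse at (283,272) and the phone at (346,298). The scene view shows the same things: green at (131,243), white at (433,205), blue at (245,312).

```bash
cat > h.py <<'E'
import numpy as np, cv2
from scipy.spatial.transform import Rotation as Ro
from workcell import bot
def ray(c,p):
    f=240/np.tan(np.radians(c["vfov"]/2))
    d=Ro.from_euler("xyz",c["attitude"],degrees=True).apply([(p[0]-c["cx"])/f,(p[1]-c["cy"])/f,1])
    return np.array(c["xyz"]),d
def onplane(c,p,z):
    o,d=ray(c,p); return o+d*(z-o[2])/d[2]
def cross(c1,p1,c2,p2):
    o1,d1=ray(c1,p1);o2,d2=ray(c2,p2)
    s=np.linalg.lstsq(np.c_[d1,-d2],o2-o1,rcond=None)[0]
    a,b=o1+d1*s[0],o2+d2*s[1]; return (a+b)/2,np.linalg.norm(a-b)
def blob(c,lo,hi,win,all=False):
    x0,y0,x1,y1=win; m=cv2.inRange(cv2.cvtColor(c["img"],cv2.COLOR_BGR2HSV)[y0:y1,x0:x1],lo,hi)
    n,l,s,ce=cv2.connectedComponentsWithStats(m); i=1+np.argmax(s[1:,4])
    return ce[i]+[x0,y0],s[i,4],(np.argwhere(l==i)[:,::-1]+[x0,y0]).astype(np.float32)
E
python3 - <<'E'
from h import *
t=bot.camera("top");s=bot.camera("scene")
S=dict(blue=((100,150,60),(130,255,255),(330,160,390,220),(215,290,275,330),.046),
 green=((50,150,60),(80,255,255),(410,230,450,285),(110,230,150,260),.058),
 yellow=((22,150,60),(35,255,255),(230,180,270,220),(380,255,420,285),.046))
for k,(lo,hi,w,v,z) in S.items():
    a,n,_=blob(t,lo,hi,w); b,m,_=blob(s,lo,hi,v)
    print(k,a,n,b,m,onplane(t,a,z).round(4),onplane(s,b,z).round(4),cross(t,a,s,b))
hs=cv2.cvtColor(t["img"],cv2.COLOR_BGR2HSV)
print("white row",t["img"][264,168:222:2].tolist())
hs=cv2.cvtColor(s["img"],cv2.COLOR_BGR2HSV)
print("scene col",s["img"][192:240:2,433].tolist())
print("box px",t["img"][274,408:452:2].tolist())
E
```

```text
blue [360.29145729 189.56281407] 199 [244.30174081 311.80851064] 517 [ 0.6447 -0.1316  0.046 ] [ 0.6546 -0.1344  0.046 ] (array([ 0.64635702, -0.13320098,  0.03645331]), np.float64(0.0013723101763022877))
green [434.25949367 267.33544304] 158 [131.72727273 239.43181818] 44 [ 0.4714 -0.2855  0.058 ] [ 0.466  -0.2852  0.058 ] (array([ 0.4713359 , -0.28430678,  0.0623367 ]), np.float64(0.00021015251201931374))
yellow [249.58128079 200.93103448] 203 [398.13801453 269.53026634] 413 [0.6225 0.1131 0.046 ] [0.6329 0.1083 0.046 ] (array([0.62387131, 0.11391576, 0.03604828]), np.float64(0.001434745226991821))
white row [[37, 52, 83], [34, 51, 83], [37, 52, 82], [105, 99, 91], [119, 112, 104], [118, 112, 103], [119, 113, 104], [117, 112, 102], [158, 157, 150], [165, 165, 158], [164, 164, 158], [166, 165, 158], [166, 166, 158], [165, 165, 159], [166, 166, 159], [168, 168, 161], [124, 124, 119], [120, 114, 105], [121, 115, 106], [120, 114, 105], [121, 115, 105], [122, 116, 107], [119, 113, 104], [110, 103, 96], [85, 81, 72], [46, 55, 79], [32, 48, 80]]
scene col [[77, 104, 153], [70, 101, 152], [153, 148, 129], [187, 190, 184], [187, 190, 183], [188, 191, 184], [188, 191, 183], [188, 192, 185], [199, 202, 195], [192, 195, 187], [194, 196, 189], [197, 200, 194], [137, 133, 124], [139, 135, 125], [142, 139, 128], [140, 136, 127], [157, 155, 144], [160, 157, 147], [148, 144, 135], [143, 142, 130], [146, 143, 134], [146, 140, 132], [146, 143, 132], [63, 78, 105]]
box px [[49, 75, 118], [49, 74, 118], [49, 74, 118], [46, 74, 120], [80, 82, 95], [98, 93, 84], [180, 172, 160], [177, 168, 157], [180, 172, 159], [133, 126, 116], [43, 37, 38], [54, 47, 47], [64, 55, 57], [86, 75, 75], [117, 105, 102], [143, 131, 125], [173, 163, 153], [176, 167, 155], [186, 177, 163], [100, 103, 124], [47, 71, 115], [47, 72, 115]]
```

```bash
cat >> h.py <<'E'
def to(p):
    o=bot.get_obs(); R=Ro.from_euler("xyz",o["tcp_rot"],degrees=True)
    return R.inv().apply(np.array(p)-o["ee_pos"]).round(4)
E
python3 - <<'E'
from h import *
t=bot.camera("top")
a,n,_=blob(t,(0,0,145),(180,60,255),(170,240,222,290)); print("white",a,n,onplane(t,a,.046).round(4))
m=cv2.inRange(t["img"],(60,60,60),(255,255,255))
b,k,pts=blob(t,(0,0,130),(180,60,255),(405,222,455,290))
r=cv2.minAreaRect(pts); print("box",r,onplane(t,r[0],.03).round(4))
bp=np.array([onplane(t,p,.03)[:2] for p in cv2.boxPoints(r)]); print(bp.round(4))
d,k,_=blob(t,(0,0,0),(180,110,75),(418,233,448,272)); print("dark",d,k,onplane(t,d,.046).round(4))
g=onplane(t,(434.26,267.34),.058)
print("to green above",to([g[0],g[1],.2]))
E
```

```text
white [191.67676768 263.70707071] 198 [0.4857 0.2396 0.046 ]
box ((429.79693603515625, 256.7270812988281), (47.24852752685547, 27.291807174682617), 82.40535736083984) [ 0.4952 -0.2836  0.03  ]
[[ 0.5436 -0.2484]
 [ 0.5509 -0.3087]
 [ 0.4472 -0.3186]
 [ 0.44   -0.2589]]
dark [430.2319202 250.7605985] 401 [ 0.5076 -0.2811  0.046 ]
to green above [-0.5433 -0.6425  0.0314]
```

Emit:
play_rows --steps '[[[0, 0, 0, 0], [0, 0, 0, 0], [0, 0, 0, 0], [0, 0, 0, 0], [0, 0, 0, 0]]]' --gripper 0

```text
time: 0.67
ee_pos: [0.2018, 0.5116, 0.2313]
tcp_rot: [180.0, -0.0, 158.5]
wrist_force: [0.6, -0.3, 0.9]
opening: 0.0255
grasp_force: 0.0
```

Emit:
play_rows --steps '[[[-0.026, -0.0306, 0, 0], [-0.026, -0.0306, 0, 0], [-0.026, -0.0306, 0, 0], [-0.026, -0.0306, 0, 0], [-0.026, -0.0306, 0, 0]]]'

```text
time: 1.08
ee_pos: [0.2666, 0.3199, 0.2312]
tcp_rot: [180.0, 0.0, 158.5]
wrist_force: [1.4, 0.1, 0.1]
opening: -0.0005
grasp_force: 0.0
```

```bash
python3 -c "
from h import *
print(bot.get_obs()['q'],to([.47,-.286,.2]))"
```

```text
[ 5.01922862e+01 -1.31557474e+01 -7.00909069e+00  9.61311273e+01
 -5.28883368e-03  7.16778214e+01] [-0.4111 -0.4893  0.0312]
```

Emit:
play_rows --steps '[[[-0.0257, -0.0306, 0, 0], [-0.0257, -0.0306, 0, 0], [-0.0257, -0.0306, 0, 0], [-0.0257, -0.0306, 0, 0], [-0.0257, -0.0306, 0, 0]]]'

```text
time: 1.5
ee_pos: [0.33, 0.1303, 0.2316]
tcp_rot: [180.0, 0.0, 158.5]
wrist_force: [1.1, 0.7, -0.2]
opening: -0.0002
grasp_force: 0.0
```

Emit:
play_rows --steps '[[[-0.0257, -0.0306, 0, 0], [-0.0257, -0.0306, 0, 0], [-0.0257, -0.0306, 0, 0], [-0.0257, -0.0306, 0, 0], [-0.0257, -0.0306, 0, 0]]]'

```text
time: 1.92
ee_pos: [0.3934, -0.0596, 0.2316]
tcp_rot: [180.0, 0.1, 158.4]
wrist_force: [0.6, 0.6, 0.5]
opening: 0.0001
grasp_force: 0.0
```

Emit:
play_rows --steps '[[[-0.0257, -0.0306, 0.01, 0], [-0.0257, -0.0306, 0.02, 0], [-0.0257, -0.0306, 0.02, 0], [-0.0257, -0.0306, 0.02, 0], [0, 0, 0, 0]]]'

```text
time: 2.33
ee_pos: [0.4413, -0.2055, 0.1608]
tcp_rot: [-179.9, -0.3, 158.3]
wrist_force: [-0.5, 0.8, 0.2]
opening: -0.0002
grasp_force: 0.0
```

```bash
python3 -c "
from h import *
print(bot.get_obs()['q'],to([.47,-.286,.09]))"
```

```text
[-2.49324164e+01 -4.26239057e+00 -7.01743065e+00  8.74952810e+01
 -6.40843608e-02 -3.18519070e+00] [-0.0568 -0.0641  0.0706]
```

Emit:
play_rows --steps '[[[-0.019, -0.0214, 0.01, 0], [-0.019, -0.0214, 0.02, 0], [-0.0188, -0.0213, 0.02, 0], [0, 0, 0.02, 0], [0, 0, 0, 0]]]'

```text
time: 2.75
ee_pos: [0.4692, -0.2816, 0.091]
tcp_rot: [179.9, -0.4, 158.4]
wrist_force: [-0.6, 0.9, -0.2]
opening: -0.0001
grasp_force: 0.0
```

```bash
python3 - <<'E'
from h import *
print(bot.get_obs()['ee_pos'],to([.47,-.286,.09]))
cv2.imwrite("pics/t1.png",cv2.resize(bot.camera("top")["img"][180:340,340:500],None,fx=2,fy=2))
cv2.imwrite("pics/w1.png",bot.camera("wrist")["img"])
im=cv2.hconcat([cv2.resize(cv2.imread("pics/t1.png"),(360,360)),cv2.resize(cv2.imread("pics/w1.png"),(440,360))]);cv2.imwrite("pics/c1.png",im)
E
```

```text
[ 0.46919375 -0.2816426   0.09100501] [-0.0024 -0.0038  0.001 ]
```

View pics/c1.png

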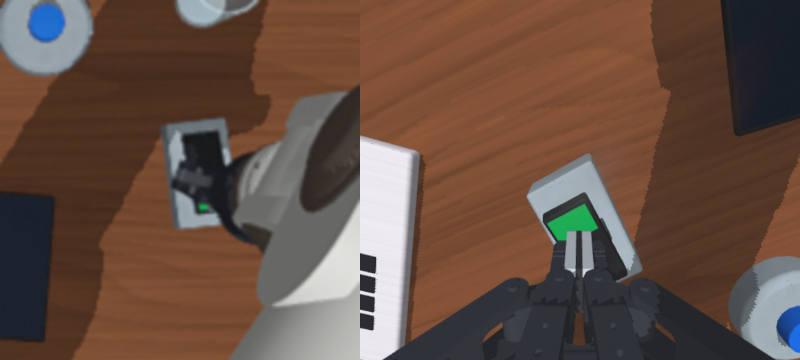

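The crop shows the shut fingers above the rocker. In the wrist view the green patch lies just ahead of the tips, at about (573,215) of the crop. I'll measure it by ray.

```bash
python3 - <<'E'
from h import *
c=bot.camera("wrist")
a,n,p=blob(c,(50,120,50),(80,255,255),(0,0,640,480))
print(a,n,onplane(c,a,.058),bot.get_obs()["ee_pos"])
for q in cv2.boxPoints(cv2.minAreaRect(p)): print(q,onplane(c,q,.058))
E
```

```text
[308.77608268 294.68454724] 2032 [ 0.47083881 -0.28664776  0.058     ] [ 0.47091679 -0.2812952   0.09651672]
[271.0011  293.92545] [ 0.46362438 -0.30376352  0.058     ]
[328.69934 266.1448 ] [ 0.46041908 -0.27211568  0.058     ]
[345.4488 300.9321] [ 0.48065876 -0.27105259  0.058     ]
[287.75055 328.71274] [ 0.48447053 -0.30366266  0.058     ]
```

Emit:
play_rows --steps '[[[-0.002, -0.004, 0.005, 0], [0, 0, 0.008, 0], [0, 0, 0.008, 0], [0, 0, 0.004, 0], [0, 0, 0, 0]]]'

```text
time: 3.32
ee_pos: [0.4706, -0.2857, 0.069]
tcp_rot: [180.0, -0.1, 158.5]
wrist_force: [-1.2, -0.0, 0.5]
opening: -0.0002
grasp_force: 0.0
```

Emit:
play_rows --steps '[[[0, 0, 0.002, 0], [0, 0, 0.003, 0], [0, 0, 0.003, 0], [0, 0, 0.003, 0], [0, 0, 0.0, 0]]]'

```text
time: 3.73
ee_pos: [0.4711, -0.2862, 0.0588]
tcp_rot: [180.0, -0.0, 158.5]
wrist_force: [-0.8, 0.0, 0.2]
opening: 0.0004
grasp_force: 0.1
```

Emit:
play_rows --steps '[[[0, 0, 0.002, 0], [0, 0, 0.003, 0], [0, 0, 0.003, 0], [0, 0, 0.002, 0], [0, 0, 0.0, 0]]]'

```text
time: 4.15
ee_pos: [0.4709, -0.2864, 0.049]
tcp_rot: [-180.0, -0.0, 158.5]
wrist_force: [-0.4, -1.1, 2.2]
opening: -0.0003
grasp_force: 1.3
```

Emit:
play_rows --steps '[[[0, 0, 0.001, 0], [0, 0, 0.001, 0], [0, 0, 0.001, 0], [0, 0, 0.0, 0], [0, 0, 0.0, 0]]]'

```text
time: 4.57
ee_pos: [0.4709, -0.2863, 0.0464]
tcp_rot: [-180.0, -0.0, 158.5]
wrist_force: [-4.2, -1.2, 4.4]
opening: 0.0001
grasp_force: 2.8
```

Emit:
play_rows --steps '[[[0, 0, 0.001, 0], [0, 0, 0.001, 0], [0, 0, 0.0, 0], [0, 0, 0.0, 0], [0, 0, 0.0, 0]]]'

```text
time: 4.98
ee_pos: [0.471, -0.2864, 0.0458]
tcp_rot: [-180.0, 0.0, 158.5]
wrist_force: [-10.0, 1.8, 15.5]
opening: -0.0001
grasp_force: 8.9
```

The force rises sharply at 46 mm, so the rocker is at its stop. I'll lift and check.

Emit:
play_rows --steps '[[[0, 0, -0.004, 0], [0, 0, -0.015, 0], [0, 0, -0.03, 0], [0, 0, -0.03, 0], [0, 0, -0.03, 0]]]'

```text
time: 5.4
ee_pos: [0.4712, -0.2858, 0.154]
tcp_rot: [180.0, -0.0, 158.5]
wrist_force: [1.0, -0.5, -0.4]
opening: 0.0
grasp_force: 0.0
```

```bash
python3 - <<'E'
from h import *
c=bot.camera("wrist");s=bot.camera("scene")
a,n,p=blob(c,(50,120,50),(80,255,255),(0,0,640,480))
print(a,n,onplane(c,a,.044),onplane(c,a,.058),bot.get_obs()["ee_pos"])
for q in cv2.boxPoints(cv2.minAreaRect(p)): print(q,onplane(c,q,.044))
b,m,_=blob(s,(50,120,50),(80,255,255),(90,220,160,270)); print(b,m,cross(c,a,s,b),onplane(s,b,.044))
print(to([.4857,.2396,.15]),bot.get_obs()['q'])
im=cv2.hconcat([cv2.resize(s["img"][210:330,70:230],(440,330)),cv2.resize(c["img"],(360,330))]);cv2.imwrite("pics/c2.png",im)
E
```

```text
[315.57802341 244.81859558] 1538 [ 0.47098893 -0.28783408  0.044     ] [ 0.46676096 -0.28606022  0.058     ] [ 0.47327968 -0.28707804  0.15834771]
[287.60004 240.20001] [ 0.46120881 -0.30383091  0.044     ]
[328.40002 219.80002] [ 0.45816735 -0.2737696   0.044     ]
[343.60004 250.20001] [ 0.48135904 -0.27187278  0.044     ]
[302.80005 270.6    ] [ 0.48488512 -0.30268428  0.044     ]
[131.87096774 248.00806452] 124 (array([ 0.47089427, -0.28791352,  0.04435768]), np.float64(0.0002480962856199474)) [ 0.47044829 -0.28812041  0.044     ]
[0.1817 0.4945 0.0066] [-3.12581653e+01  4.13254391e+00  1.10265200e+00  8.65318333e+01
  3.56456618e-02 -9.74225773e+00]
```

View pics/c2.png

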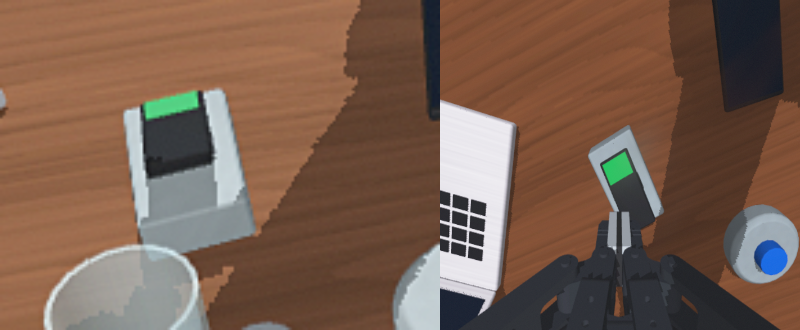

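The green end now measures 44.4 mm high, which is fully on, and the box hasn't moved. Next is the white key.

Emit:
play_rows --steps '[[[0.014, 0.038, 0, 0], [0.014, 0.038, 0, 0], [0.014, 0.038, 0, 0], [0.014, 0.038, 0, 0], [0.014, 0.038, 0, 0]]]'

```text
time: 5.92
ee_pos: [0.4756, -0.0819, 0.1526]
tcp_rot: [180.0, -0.0, 158.4]
wrist_force: [1.0, -0.1, -0.5]
opening: -0.0001
grasp_force: 0.0
```

Emit:
play_rows --steps '[[[0.014, 0.038, 0, 0], [0.014, 0.038, 0, 0], [0.014, 0.038, 0, 0], [0.014, 0.038, 0, 0], [0.014, 0.038, 0, 0]]]'

```text
time: 6.33
ee_pos: [0.48, 0.1209, 0.1527]
tcp_rot: [180.0, -0.0, 158.5]
wrist_force: [1.1, -0.4, 0.5]
opening: 0.0001
grasp_force: 0.0
```

Emit:
play_rows --steps '[[[0.014, 0.038, 0, 0], [0.014, 0.038, 0, 0], [0.012, 0.03, 0, 0], [0, 0, 0, 0], [0, 0, 0, 0]]]'

```text
time: 6.75
ee_pos: [0.4816, 0.2337, 0.1521]
tcp_rot: [-180.0, -0.1, 158.7]
wrist_force: [-0.0, -0.6, -1.5]
opening: 0.0001
grasp_force: 0.0
```

```bash
python3 - <<'E'
from h import *
c=bot.camera("wrist")
a,n,p=blob(c,(0,0,145),(180,60,255),(200,120,440,300))
print(a,n,onplane(c,a,.046),bot.get_obs()["ee_pos"],to([.4857,.2396,.06]))
cv2.imwrite("pics/w3.png",c["img"])
E
```

```text
[326.21987121 233.9523919 ] 13044 [0.47572489 0.24117379 0.046     ] [0.48179176 0.23247541 0.152408  ] [-0.0011  0.0081  0.0924]
```

View pics/w3.png

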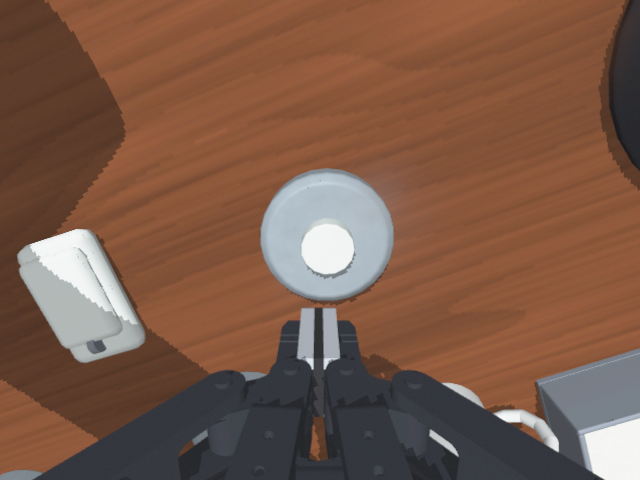

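The white key is at (328,248) in the wrist view. My mask caught the whole pad, so I'll recompute with that pixel.

```bash
python3 - <<'E'
from h import *
c=bot.camera("wrist")
a,n,p=blob(c,(0,0,228),(180,30,255),(290,205,365,290))
g=onplane(c,a,.046);print(a,n,g,bot.get_obs()["ee_pos"],to([g[0],g[1],.06]))
E
```

```text
[328.86909449 247.33415354] 2032 [0.4851493  0.23826128 0.046     ] [0.48197491 0.23169801 0.15269325] [-0.0006  0.0073  0.0927]
```

Emit:
play_rows --steps '[[[0, 0.004, 0.015, 0], [0, 0.0035, 0.02, 0], [0, 0, 0.02, 0], [0, 0, 0.02, 0], [0, 0, 0.01, 0]]]'

```text
time: 7.27
ee_pos: [0.4842, 0.2372, 0.0659]
tcp_rot: [-179.9, -0.1, 158.4]
wrist_force: [-1.0, -0.7, -0.3]
opening: -0.0002
grasp_force: 0.0
```

Emit:
play_rows --steps '[[[0, 0, 0.0, 0], [0, 0, 0.004, 0], [0, 0, 0.004, 0], [0, 0, 0.003, 0], [0, 0, 0.0, 0]]]'

```text
time: 7.68
ee_pos: [0.4851, 0.2389, 0.0574]
tcp_rot: [180.0, 0.0, 158.5]
wrist_force: [0.4, -0.7, -0.5]
opening: 0.0003
grasp_force: 0.0
```

Emit:
play_rows --steps '[[[0, 0, 0.002, 0], [0, 0, 0.002, 0], [0, 0, 0.002, 0], [0, 0, 0.0, 0], [0, 0, 0.0, 0]]]'

```text
time: 8.1
ee_pos: [0.4848, 0.2389, 0.0512]
tcp_rot: [-180.0, -0.0, 158.5]
wrist_force: [0.6, -0.1, 0.2]
opening: -0.0001
grasp_force: 0.0
```

Emit:
play_rows --steps '[[[0, 0, 0.002, 0], [0, 0, 0.002, 0], [0, 0, 0.002, 0], [0, 0, 0.002, 0], [0, 0, 0.0, 0]]]'

```text
time: 8.52
ee_pos: [0.4849, 0.2389, 0.043]
tcp_rot: [-180.0, -0.0, 158.5]
wrist_force: [-0.0, -0.5, -0.4]
opening: -0.0
grasp_force: 0.0
```

Emit:
play_rows --steps '[[[0, 0, 0.002, 0], [0, 0, 0.002, 0], [0, 0, 0.001, 0], [0, 0, 0.0, 0], [0, 0, 0.0, 0]]]'

```text
time: 8.93
ee_pos: [0.4848, 0.2389, 0.0381]
tcp_rot: [-180.0, -0.0, 158.5]
wrist_force: [0.4, -0.6, -0.2]
opening: 0.0004
grasp_force: 0.0
```

Emit:
play_rows --steps '[[[0, 0, 0.001, 0], [0, 0, 0.0, 0], [0, 0, 0.0, 0], [0, 0, 0.0, 0], [0, 0, 0.0, 0]]]'

```text
time: 9.35
ee_pos: [0.4849, 0.2389, 0.038]
tcp_rot: [180.0, 0.0, 158.5]
wrist_force: [-2.8, -2.1, 7.2]
opening: 0.0001
grasp_force: 3.5
```

Emit:
play_rows --steps '[[[0, 0, 0.0008, 0], [0, 0, 0.0, 0], [0, 0, 0.0, 0], [0, 0, 0.0, 0], [0, 0, 0.0, 0]]]'

```text
time: 9.77
ee_pos: [0.4849, 0.2389, 0.0379]
tcp_rot: [180.0, 0.0, 158.5]
wrist_force: [-4.2, -2.6, 13.8]
opening: -0.0001
grasp_force: 6.5
```

Emit:
play_rows --steps '[[[0, 0, -0.004, 0], [0, 0, -0.015, 0], [0, 0, -0.03, 0], [0, 0, -0.03, 0], [0, 0, -0.03, 0]]]'

```text
time: 10.18
ee_pos: [0.4846, 0.2387, 0.1465]
tcp_rot: [-180.0, -0.0, 158.5]
wrist_force: [-0.7, 0.7, 0.4]
opening: -0.0004
grasp_force: 0.0
```

```bash
python3 - <<'E'
from h import *
c=bot.camera("wrist");s=bot.camera("scene")
a,n,p=blob(c,(0,0,228),(180,30,255),(280,200,370,300))
print(a,n,onplane(c,a,.038),bot.get_obs()["ee_pos"],to([.6447,-.1316,.15]))
im=cv2.hconcat([cv2.resize(s["img"][170:260,380:500],(440,330)),cv2.resize(c["img"],(360,330))]);cv2.imwrite("pics/c3.png",im)
E
```

```text
[318.47527201 246.24727992] 2022 [0.48540257 0.23819388 0.038     ] [0.48676264 0.23981141 0.15071177] [-0.2832 -0.2875  0.0005]
```

View pics/c3.png

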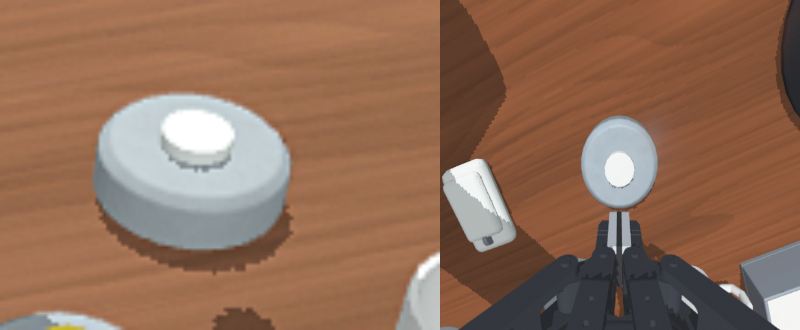

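The white key is down at 38 mm and stays down, with the pad in place. Next is the blue key.

Emit:
play_rows --steps '[[[-0.0283, -0.0287, 0, 0], [-0.0283, -0.0287, 0, 0], [-0.0283, -0.0287, 0, 0], [-0.0283, -0.0287, 0, 0], [-0.0283, -0.0287, 0, 0]]]'

```text
time: 10.7
ee_pos: [0.5642, 0.0517, 0.145]
tcp_rot: [-180.0, -0.0, 158.5]
wrist_force: [0.2, 0.5, 0.5]
opening: -0.0001
grasp_force: 0.0
```

Emit:
play_rows --steps '[[[-0.0283, -0.0287, 0, 0], [-0.0283, -0.0287, 0, 0], [-0.0283, -0.0287, 0, 0], [-0.0283, -0.0287, 0, 0], [-0.0283, -0.0287, 0, 0]]]'

```text
time: 11.12
ee_pos: [0.6432, -0.134, 0.1448]
tcp_rot: [-180.0, -0.0, 158.5]
wrist_force: [1.9, 0.9, 0.5]
opening: 0.0001
grasp_force: 0.0
```

Emit:
play_rows --steps '[[[0, 0, 0, 0], [0, 0, 0, 0], [0, 0, 0, 0], [0, 0, 0, 0], [0, 0, 0, 0]]]'

```text
time: 11.53
ee_pos: [0.6426, -0.1307, 0.1458]
tcp_rot: [180.0, 0.0, 158.6]
wrist_force: [0.1, 1.0, -0.4]
opening: 0.0004
grasp_force: 0.0
```

```bash
python3 - <<'E'
from h import *
c=bot.camera("wrist")
a,n,p=blob(c,(100,150,150),(130,255,255),(200,100,440,320))
r=cv2.minEnclosingCircle(p)
g=onplane(c,a,.046);print(a,n,r,g,bot.get_obs()["ee_pos"],to([g[0],g[1],.06]),to([.6447,-.1316,.06]))
E
```

```text
[316.41105434 253.83511379] 2153 ((316.3963623046875, 253.61917114257812), 26.797576904296875) [ 0.64520168 -0.13322343  0.046     ] [ 0.64269358 -0.13070971  0.14589832] [-0.0032 -0.0014  0.0859] [-0.0022 -0.0001  0.0859]
```

Emit:
play_rows --steps '[[[-0.003, -0.001, 0.015, 0], [0, 0, 0.02, 0], [0, 0, 0.02, 0], [0, 0, 0.02, 0], [0, 0, 0.01, 0]]]'

```text
time: 12.0
ee_pos: [0.6442, -0.1328, 0.0582]
tcp_rot: [-180.0, -0.1, 158.5]
wrist_force: [0.1, 0.7, 0.6]
opening: -0.0
grasp_force: 0.0
```

Emit:
play_rows --steps '[[[0, 0, 0.003, 0], [0, 0, 0.003, 0], [0, 0, 0.003, 0], [0, 0, 0.0, 0], [0, 0, 0.0, 0]]]'

```text
time: 12.42
ee_pos: [0.6457, -0.134, 0.0525]
tcp_rot: [180.0, 0.1, 158.5]
wrist_force: [0.5, -0.1, -0.2]
opening: 0.0002
grasp_force: 0.0
```

Emit:
play_rows --steps '[[[0, 0, 0.002, 0], [0, 0, 0.002, 0], [0, 0, 0.002, 0], [0, 0, 0.0, 0], [0, 0, 0.0, 0]]]'

```text
time: 12.83
ee_pos: [0.6454, -0.134, 0.0457]
tcp_rot: [180.0, 0.0, 158.5]
wrist_force: [0.3, -0.2, 1.2]
opening: -0.0
grasp_force: 0.9
```

Emit:
play_rows --steps '[[[0, 0, 0.002, 0], [0, 0, 0.002, 0], [0, 0, 0.002, 0], [0, 0, 0.001, 0], [0, 0, 0.0, 0]]]'

```text
time: 13.25
ee_pos: [0.6454, -0.134, 0.0386]
tcp_rot: [180.0, 0.0, 158.5]
wrist_force: [-0.3, -0.4, 4.3]
opening: 0.0
grasp_force: 2.3
```

Emit:
play_rows --steps '[[[0, 0, 0.001, 0], [0, 0, 0.001, 0], [0, 0, 0.0, 0], [0, 0, 0.0, 0], [0, 0, 0.0, 0]]]'

```text
time: 13.67
ee_pos: [0.6455, -0.134, 0.038]
tcp_rot: [180.0, 0.1, 158.5]
wrist_force: [-2.6, 0.8, 11.8]
opening: -0.0001
grasp_force: 6.0
```

Emit:
play_rows --steps '[[[0, 0, 0.0005, 0], [0, 0, 0, 0], [0, 0, 0, 0], [0, 0, 0, 0], [0, 0, 0, 0]]]'

```text
time: 14.08
ee_pos: [0.6455, -0.134, 0.0379]
tcp_rot: [180.0, 0.1, 158.5]
wrist_force: [-4.5, 1.0, 15.9]
opening: -0.0
grasp_force: 7.4
```

```bash
python3 - <<'E'
from h import *
cv2.imwrite("pics/s9.png",bot.camera("scene")["img"]); print(bot.get_obs()["wrist_force"],bot.get_obs()["ee_pos"])
E
```

```text
[-4.82268506  0.7149206  14.96259277] [ 0.64552897 -0.13403387  0.03797055]
```

View pics/s9.png

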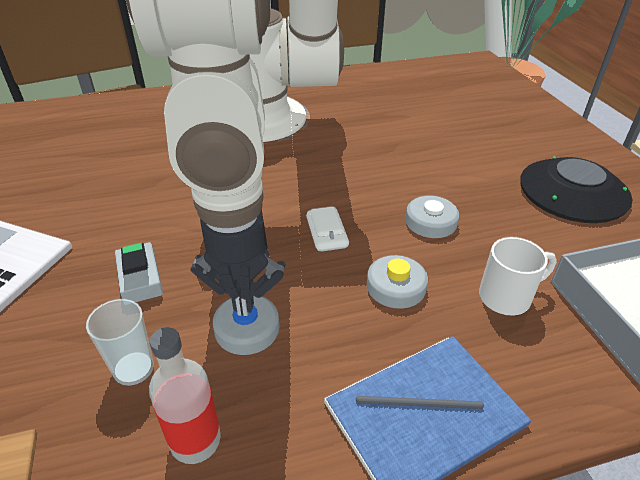

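The final scene view shows the blue key held down at (245,315), the white key down at (433,208) and the rocker's green end down at (132,248). Nothing else in view has moved.

```bash
python3 -c "
from workcell import bot
print(bot.job_done())"
```

```text
the job is handed in; nothing more can be done
None
```

The job is handed in at about 14 s: the rocker's green end is fully down, the white key stays down, and the blue key is held at its stop with about 15 N; the yellow key was not pressed, and nothing else visible in the last picture had moved.

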